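# Open the craft tote's latched gate and hold it wide

## Robot

A 6-joint arm with a two-finger parallel gripper is mounted at the origin on the work surface. World frame = base frame: x ahead of the robot, y to its left, z up, the work surface at z = 0. Lengths are in m, angles in rad, forces in N, time in s.
With the tool pointing down it reaches from about 0.4 to 0.925 m from the base axis. Payload 12.5 kg.
Tool frame: the origin (TCP) lies midway between the tips of the shut fingers; the grasp point (between the pads) lies 19 mm behind it (hold_point_z is the distance from the TCP to the grasp point, in m); x points along the fingers, y is the direction in which the jaws open and shut, and the axes are right-handed (so a half turn about x gives the same grasp; the last joint's range is limited). The gripper opens to 95 mm and grips with 3 to 60 N. Pads are 20 mm wide; open, the fingers measure 119 mm over their backs; the gripper's body (75 mm by 180 mm) begins 59 mm behind the grasp point.
Start: joints at [-1.38, 0.491, 1.559, -0, 1.092, -0.106], TCP at [0.183, -0.598, 0.215] pointing down, gripper open.
Joint ranges: [-3.1, 3.1], [-0.84, 2.19], [0.05, 2.79], [-1.13, 4.28], [0.06, 2.93], [-2.69, 2.69]. Speed limits (rad/s): [2.22, 2.22, 2.79, 3.14, 3.14, 3.14].

## Interface

Orientations are given as [roll, pitch, yaw] about the fixed x, y, z axes, in that order (R = Rz(yaw) Ry(pitch) Rx(roll)).
In Python, from bench import * gives the robot as it stands. The module is installed in compiled form; this text tells all that it offers.
- The arm moves only by the tool arm_command, never from a script. Its argument "increments" is a list of rows, each an object of numbers: "grip": the closure, from -1 (fully open) to 1 (shut), so that 0 is half open; "tx", "ty", "tz": the shift along the tool's x, y, z normalised to -1 to 1, where 1 is 1000 mm; "ax", "ay", "az": the turn, a rotation vector about the tool's x, y, z normalised to -1 to 1, where 1 is 45 degrees. In form: [{"grip": .., "tx": .., "ty": .., "tz": .., "ax": .., "ay": .., "az": ..}, ...]. A call has 1 to 20 rows; each row is the pose to reach, as a shift and turn from the pose measured when the call began, along the tool's axes at that moment; what a row does not reach only later rows make up. A row lasts 1/8 s, in which the tool goes at most 62.5 mm and 10.7 degrees, less where a joint would pass 70% of its speed; a pose out of reach is approached as far as the arm can. A call with a number of a shift or a turn outside -1 to 1 is refused whole. A call with a gripper value outside its range is refused whole. The fingers move at their own pace and stop on an object; "newtons" is the grip in N (left out, the last holds). Time passes only in rows, so rows that repeat a pose let the fingers close. It gives the time, the measured TCP pose, the force and the opening at its end, in the units of the state.
- sense(): the state, without advancing time (a new reading comes with each control period).
- read_camera(name): name is "side" or "top" or "wrist"; returns a dict with "image" (384x512x3 uint8, red, green, blue), "depth" (384x512 float32, m along the optical axis (not along the pixel's ray), 0 where there is no reading), "fov_y" (degrees; the focal length in pixels is half the picture's height over the tangent of half this angle, whatever the lens; pixels are square), "cx", "cy" (the principal point, pixels), "world_to_cam" (4x4, takes a point from world to camera coordinates); the wrist camera has in their place "tool_from_camera" (4x4, takes a point from camera to tool coordinates, whose origin is the TCP and whose axes are the tool frame's). Camera axes: x right, y down, z forward; pixel columns grow to the right and rows downward; lengths in m; the calibration is good to about 2 mm. A picture is of the moment at which its call begins: read the wrist's pose just before it.
- finish_job(): hands the job in, once; it reports no verdict.
Trained networks look in a picture, given as the dict that the camera call returned (one of the last four; its "shot" number tells which), for a name from the list of things; names that differ only in an ending like _2 or _b are one class to them, and where a whole thing is asked for, a point or a joint stands for the part that bears it (a point fixed in the world has none). Each returns a list of dicts, best first, with "p" (0 to 1); they miss things now and then, are a little off and sometimes report something else, mostly with a low value. They report only what shows in the picture. A call takes as long as a camera call.
- find_in(picture, label): "rect" ([centre column, centre row, width, height] in pixels, round what is visible of it).
- outline_of(picture, label): "region" (384x512 bool, what is visible of it) and "rect" ([centre column, centre row, width, height] in pixels, round what is visible of it).
The state is a dict: "clock": time; "q": joint angles; "qd": joint speeds; "joint_torque": joint torques, N m; "position": TCP position; "eef_rot": TCP orientation; "contact_force": force on the tool from outside, world axes, zero at the start; "wrist_torque": the same for the moment, N m; "opening": finger opening in m.
Only numpy, scipy, OpenCV 4.12 (cv2) and the standard library are available. Lean on these libraries where they do the work, as an engineer would, in place of code of your own. Each camera call takes 0.05 s, during which the arm holds its last target. There are 200 camera calls.

## Task

Someone wants to lift the reels out of the plywood craft tote. Release its gate by squeezing the catch with the two round pegs fully together first, and only then the catch with the two long bars; then swing the gate by its upright wooden post out past its stiff point until it stands wide open, about square to the tote's front, and hold it there: the gate springs back, so finish while still holding it. Leave the reels and the other things on the table where they are.

Things in the scene. Friction and masses are not known exactly. Their poses are not given: they have to be found in the camera images.
- tote: Plywood tote fixed to the table, 200 deep (its x) x 250 wide (its y) x 120 high, top and front open but for a flat beam (55 deep, top at height 120) along the top of the front. Origin: middle of the front edge at table height; x points into the tote (away from the robot at yaw 0), y to the left seen from the robot, z up. Yaw within 0.4 rad
- hinge (a point): Point on the gate's upright hinge axis at the height of the tote's top (120); x -10, y +115 in the tote's frame. Its axes are the tote's
- gate_leaf: The gate: plywood panel 220 long, 10 thick, upper edge at height 120, closing the tote's front; runs from the hinge towards the tote's -y when closed. Steel ears on it, up to height 145, are hooked by the catches: until both are squeezed it has only about 4 degrees of play. Origin on the hinge axis at table height; when closed its axes are the tote's
- gate (a joint): Gate angle in rad: 0 closed, grows as the free end swings out towards the robot, clockwise seen from above; stop at 1.57. A light spring always pulls it shut (0.5 N at the post when closed, 2.5 N wide open). From 0.3 to 0.9 a spring plunger at the hinge makes a stiff point (about 5 N in all at the post, swung slowly; the hinge is damped); let go beyond it, the gate falls back to about 0.8
- post (a point): On the axis of the gate's handle, an upright round wooden post 16 in diameter, from height 120 to 170; this point is at height 147. It stands in front of the panel: with the gate closed at x -65, y -115 from the hinge in the tote's axes; it swings with the gate at radius 132. Free all round above 120; nearest are the catch hooks, about 38 behind its near side
- catch_round: Catch on the front beam whose grips are two upright ROUND pegs 14 in diameter. Origin on the beam (height 120) at the tote's front edge, midway between the pegs; axes as the tote's. Pegs at x +27.5, y +-15, tops 55 above the origin; outside width 44 at rest, 30 squeezed. It is at tote y +40 or -50; the other catch has the other place. Parts beside the grips rise at most 25 above the origin
- catch_bar: Catch like catch_round (same origin, axes, widths, height), but its grips are two upright rectangular BARS, each 32 long in x, 14 thick in y, centred at x +27.5, y +-15
- jaw_round_l (a joint): travel in m of the round catch's +y peg towards the middle: 0 at rest, 0.007 fully squeezed. The two pegs are geared together and move equally along the tote's y; about 6 N moves them and they stay where they are left
- jaw_bar_l (a joint): travel in m of the bar catch's +y grip towards the middle: 0 at rest, 0.007 fully squeezed; geared, stiff and staying like the round one
- reel_a: bystander: white reel 68 dia x 40 high lying in the tote; origin at the centre of its underside
- reel_b: bystander: brown reel 60 dia x 55 high lying in the tote; origin at the centre of its underside
- reel_c: bystander: pale reel 72 dia x 30 high on the table right of the tote (its -y side); origin at the centre of its underside
- jar: bystander: jar 56 dia x 85 high on the table left of the tote (its +y side); origin at the centre of its underside
- glue: bystander: glue bottle 54 dia x 150 high on the robot's right; origin at the centre of its underside
- wreath: bystander: green foam wreath ring 156 dia x 32 high on the robot's left; origin at the centre of its underside
- cup: bystander: blue cup 76 dia x 90 high on the robot's right; origin at the centre of its underside

How it is judged:
By the outcome, as a careful person would: the job done as asked, in the order asked, and still so for the second after the job is handed in, while the arm keeps its last pose, push and grip.
It also fails if it takes over 51 s, if anything falls off the work surface, if the arm or the gripper's body presses on something with over 40 N, if the wrist force passes 120 N, or if a joint passes its speed limit or range.

## Working session

There is one attempt and no reset: what is moved stays moved. The work goes in short steps, Python scripts to look and compute and a tool call to move; the robot and the scene stay as the last step left them, time stands still between calls to the robot, and variables do not carry over. Pictures are saved under pics/ and viewed, about 8 in all and at most 12, crops included, and the job is handed in when it is done.

Besides the shell and the picture viewer there is one more tool, called after "Emit:" as name([rows], argument=value, ...), one row to a line, values as JSON. arm_command: Moves the arm, as the interface text tells. Its arguments: {"type":"object","properties":{"increments":{"type":"array"},"newtons":{"type":"number"}},"required":["increments"]}

```bash
mkdir -p pics; cat > h.py <<'E'
from bench import *
import numpy as np, cv2
from scipy.spatial.transform import Rotation as R
def cloud(p, s=None):
    """world points HxWx3 for a picture; s = state for wrist camera"""
    d=p["depth"]; h,w=d.shape; f=h/2/np.tan(np.radians(p["fov_y"])/2)
    v,u=np.mgrid[:h,:w]
    c=np.stack([(u-p["cx"])/f*d,(v-p["cy"])/f*d,d,np.ones_like(d)],-1)
    if "world_to_cam" in p: T=np.linalg.inv(p["world_to_cam"])
    else:
        W=np.eye(4); W[:3,:3]=R.from_euler("xyz",s["eef_rot"]).as_matrix(); W[:3,3]=s["position"]; T=W@p["tool_from_camera"]
    P=(c@np.asarray(T).T)[...,:3]; P[d==0]=np.nan
    return P
def save(p,n,crop=None,k=1):
    im=p["image"][...,::-1]
    if crop: a,b,c,d=crop; im=im[b:d,a:c]
    cv2.imwrite("pics/"+n,cv2.resize(im,None,fx=k,fy=k,interpolation=cv2.INTER_CUBIC))
E
python3 - <<'E'
from h import *
s=sense(); print(s)
for n in("top","side"):
    p=read_camera(n); save(p,n+"0.png",k=1.5); P=cloud(p)
    for l in("tote","gate_leaf","post","catch_round","catch_bar","glue","cup","wreath","jar","reel_c"):
        for r in outline_of(p,l)[:2]:
            q=P[r["region"]]; q=q[~np.isnan(q[:,0])]
            print(n,l,round(r["p"],2),np.round(r["rect"]),np.round(np.median(q,0),3) if len(q) else "", np.round(np.percentile(q,98,axis=0),3) if len(q) else "")
E
```

```text
{'clock': 0.0, 'q': array([-1.37959542e+00,  4.91574319e-01,  1.55945130e+00, -3.69706509e-05,
        1.09166269e+00, -1.05627750e-01]), 'qd': array([-8.32985710e-04,  2.28892089e-04, -5.75347313e-04,  3.66992674e-04,
        4.22035702e-05,  5.07198200e-04]), 'joint_torque': array([-2.24384246e-03, -6.12651229e+01, -2.58181965e+01,  6.92318939e-02,
        4.82232054e-02, -1.25179195e-04]), 'position': array([ 0.18275719, -0.59743653,  0.21405193]), 'eef_rot': array([-1.64650671,  1.56970018,  1.79193166]), 'contact_force': array([0.34997443, 0.22423312, 0.07520878]), 'wrist_torque': array([0.03366333, 0.03244452, 0.0311832 ]), 'opening': 0.09538509046260346}
top tote 0.74 [292. 138.  91.  86.] [ 0.777 -0.088  0.081] [0.865 0.041 0.141]
top tote 0.43 [131. 239.  48.  45.] [0.411 0.454 0.032] [0.486 0.524 0.04 ]
top gate_leaf 0.76 [283. 162.  70.  38.] [ 0.638 -0.06   0.116] [0.684 0.048 0.168]
top gate_leaf 0.61 [302. 149.   6.  16.] [ 0.67  -0.108  0.175] [ 0.69  -0.101  0.18 ]
top post 0.93 [283. 162.  69.  48.] [ 0.64  -0.055  0.117] [0.697 0.054 0.167]
top catch_round 0.54 [278
[... 1264 characters left out ...]
071  0.11 ] [0.716 0.078 0.154]
side catch_round 0.5 [294. 187.  24.  17.] [ 0.684 -0.033  0.138] [ 0.716 -0.01   0.178]
side catch_bar 0.52 [304. 204.  20.  23.] [ 0.663 -0.131  0.142] [ 0.71  -0.064  0.18 ]
side glue 0.6 [287. 324.  18.  34.] [ 0.364 -0.504  0.095] [ 0.416 -0.462  0.154]
side cup 0.76 [323. 294.  19.  27.] [ 0.542 -0.449  0.059] [ 0.572 -0.421  0.094]
side jar 0.61 [293. 171.   8.   8.] [0.752 0.109 0.088] [0.767 0.131 0.095]
side jar 0.38 [288. 322.  21.  31.] [ 0.363 -0.503  0.091] [ 0.407 -0.423  0.153]
side reel_c 0.85 [325. 254.  15.  16.] [ 0.666 -0.293  0.03 ] [ 0.719 -0.246  0.038]
side reel_c 0.42 [317. 204.  16.  15.] [ 0.777 -0.064  0.049] [ 0.805 -0.021  0.058]
```

```bash
python3 - <<'E'
from h import *
p=read_camera("top"); save(p,"topc.png",(210,80,340,190),6); P=cloud(p)
m=(P[...,2]>.165)&(P[...,2]<.2)&(P[...,0]>.55)&(P[...,0]<.8)&(abs(P[...,1])<.25)
n,L=cv2.connectedComponents(m.astype(np.uint8))
for i in range(1,n):
    q=P[L==i]; v,u=np.where(L==i); print(len(q),u.mean(),v.mean(),q.mean(0).round(4))
m=(P[...,2]>.1)&(P[...,2]<.15)&(P[...,0]>.55)&(P[...,0]<.9)&(P[...,1]<.08)&(P[...,1]>-.28)
print(cv2.minAreaRect((P[m][:,:2]*1000).astype(np.float32)))
w=read_camera("wrist"); print(w["tool_from_camera"],w["fov_y"])
E
```

```text
18 273.05555555555554 141.77777777777777 [ 0.6937 -0.0215  0.1741]
17 282.4117647058824 143.11764705882354 [ 0.6886 -0.0505  0.1749]
52 301.5576923076923 146.3846153846154 [ 0.6772 -0.1098  0.1742]
52 311.15384615384613 147.8846153846154 [ 0.6714 -0.1393  0.1753]
20 285.15 176.25 [ 0.5836 -0.056   0.1707]
((717.89453125, -74.67471313476562), (264.9995422363281, 286.3840637207031), 78.71360778808594)
[[-5.33419915e-04 -2.75318206e-01  9.61353005e-01 -1.70449781e-01]
 [ 9.99999145e-01  1.00070877e-03  8.41452409e-04  3.73944142e-04]
 [-1.19370155e-03  9.61352632e-01  2.75317437e-01 -7.69914245e-02]
 [ 0.00000000e+00  0.00000000e+00  0.00000000e+00  1.00000000e+00]] 67.57885922108669
```

View pics/topc.png

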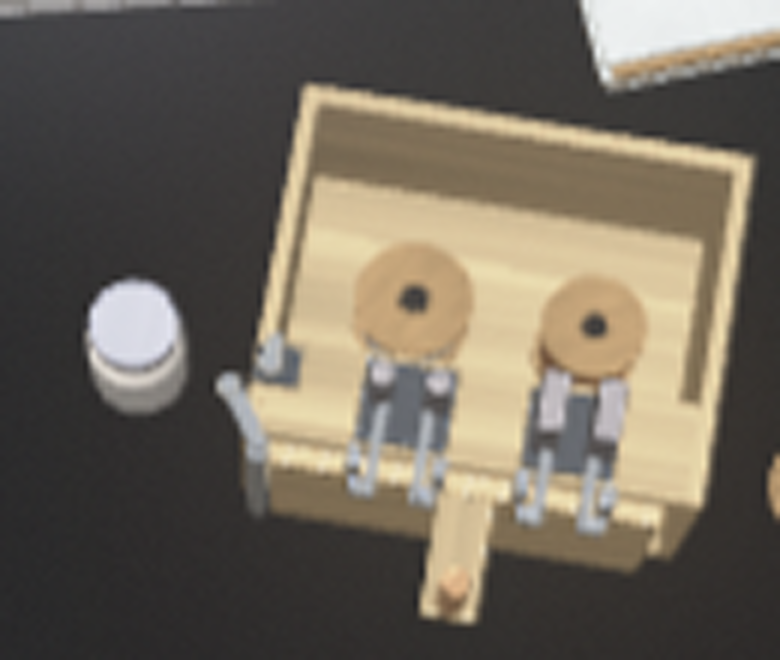

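```bash
cat >> h.py <<'E'
YAW=-0.188; C,S=np.cos(YAW),np.sin(YAW); O=np.array([0.6567,-0.0703])
def tote(x,y): return O+np.array([C*x-S*y,S*x+C*y])
def post(th):
    c,s=np.cos(-th),np.sin(-th); x,y=-.065,-.115
    return tote(-.01+c*x-s*y,.115+s*x+c*y)
def inc(pos,yaw,s=None,flip=1):
    """row values to reach pos with tool x down and tool y along heading yaw+90deg (times flip)"""
    s=s or sense(); A=R.from_euler("xyz",s["eef_rot"])
    y=flip*np.array([-np.sin(yaw),np.cos(yaw),0]); x=np.array([0,0,-1.]); B=np.stack([x,y,np.cross(x,y)],1)
    t=A.inv().apply(np.array(pos)-s["position"]); r=(A.inv()*R.from_matrix(B)).as_rotvec()/(np.pi/4)
    return dict(zip(("tx","ty","tz","ax","ay","az"),[float(v) for v in np.concatenate([t,r]).round(4)]))
E
python3 - <<'E'
from h import *
s=sense(); print(R.from_euler("xyz",s["eef_rot"]).as_matrix().round(3))
print(tote(.0275,.04),tote(.0275,-.05),post(0),post(1.57))
for f in(1,-1): print(inc([*tote(.0275,.04),.27],YAW,flip=f))
E
```

```text
[[ 0.     0.292 -0.956]
 [-0.    -0.956 -0.292]
 [-1.     0.     0.   ]]
[ 0.69119123 -0.0361444 ] [ 0.67437072 -0.1245586 ] [ 0.5830215  -0.05628291] [0.56747558 0.12980989]
{'tx': -0.0554, 'ty': -0.3883, 'tz': -0.6504, 'ax': -3.3828, 'ay': 0.0002, 'az': -0.0}
{'tx': -0.0554, 'ty': -0.3883, 'tz': -0.6504, 'ax': 0.6172, 'ay': -0.0, 'az': -0.0001}
```

Emit:
arm_command([
  {"tx":-0.05,"ax":-0.2,"grip":-1},
  {"tx":-0.055,"ty":-0.03,"tz":-0.05,"ax":-0.4,"grip":-1},
  {"tx":-0.055,"ty":-0.06,"tz":-0.1,"ax":-0.6,"grip":-1},
  {"tx":-0.055,"ty":-0.09,"tz":-0.15,"ax":-0.8,"grip":-1},
  {"tx":-0.055,"ty":-0.12,"tz":-0.2,"ax":-1,"grip":-1},
  {"tx":-0.055,"ty":-0.15,"tz":-0.25,"ax":-1,"grip":-1},
  {"tx":-0.055,"ty":-0.15,"tz":-0.25,"ax":-1,"grip":-1},
])

```text
schema error: expected keys grip, tx, ty, tz, ax, ay, az
```

```bash
python3 - <<'E'
from h import *
s=sense(); print(s["clock"],s["position"],s["q"],inc([*tote(.0275,.04),.27],YAW))
E
```

```text
1.2 [ 0.18279723 -0.59769581  0.21465886] [-1.37962556e+00  4.90906719e-01  1.55889392e+00 -6.21642983e-07
  1.09168694e+00 -1.05571927e-01] {'tx': -0.0554, 'ty': -0.3883, 'tz': -0.6504, 'ax': -3.3828, 'ay': 0.0002, 'az': -0.0}
```

Emit:
arm_command([
  {"grip":-1,"tx":-0.055,"ty":-0.03,"tz":-0.05,"ax":-0.2,"ay":0,"az":0},
  {"grip":-1,"tx":-0.055,"ty":-0.06,"tz":-0.1,"ax":-0.4,"ay":0,"az":0},
  {"grip":-1,"tx":-0.055,"ty":-0.09,"tz":-0.15,"ax":-0.6,"ay":0,"az":0},
  {"grip":-1,"tx":-0.055,"ty":-0.12,"tz":-0.2,"ax":-0.8,"ay":0,"az":0},
  {"grip":-1,"tx":-0.055,"ty":-0.15,"tz":-0.25,"ax":-1,"ay":0,"az":0},
  {"grip":-1,"tx":-0.055,"ty":-0.15,"tz":-0.25,"ax":-1,"ay":0,"az":0},
])

```text
clock: 1.95
position: [0.3801, -0.3784, 0.27]
eef_rot: [1.748, 1.57, -0.305]
contact_force: [-0.1, 0.0, -0.2]
opening: 0.095
```

```bash
python3 - <<'E'
from h import *
s=sense(); print(s["clock"],s["position"],s["q"],inc([*tote(.0275,.04),.27],YAW))
E
```

```text
1.95 [ 0.38005878 -0.37843939  0.27000156] [-9.06601566e-01  3.09103923e-01  1.70103081e+00  3.40533318e-04
  1.13100910e+00 -4.24488413e-01] {'tx': 0.0001, 'ty': 0.1169, 'tz': -0.4476, 'ax': -2.3747, 'ay': 0.0006, 'az': -0.0006}
```

Emit:
arm_command([
  {"grip":-1,"tx":0,"ty":0.012,"tz":-0.045,"ax":-0.2,"ay":0,"az":0},
  {"grip":-1,"tx":0,"ty":0.024,"tz":-0.09,"ax":-0.4,"ay":0,"az":0},
  {"grip":-1,"tx":0,"ty":0.036,"tz":-0.135,"ax":-0.6,"ay":0,"az":0},
  {"grip":-1,"tx":0,"ty":0.048,"tz":-0.18,"ax":-0.8,"ay":0,"az":0},
  {"grip":-1,"tx":0,"ty":0.06,"tz":-0.22,"ax":-1,"ay":0,"az":0},
  {"grip":-1,"tx":0,"ty":0.06,"tz":-0.22,"ax":-1,"ay":0,"az":0},
])

```text
clock: 2.7
position: [0.5363, -0.2105, 0.2698]
eef_rot: [1.058, 1.57, -0.207]
contact_force: [-0.3, 0.2, 0.8]
opening: 0.095
```

```bash
python3 - <<'E'
from h import *
s=sense(); print(s["clock"],s["position"],s["q"],inc([*tote(.0275,.04),.27],YAW))
E
```

```text
2.7 [ 0.53630228 -0.21048907  0.2697553 ] [-4.88701947e-01  3.69411430e-01  1.60843220e+00  1.33946423e-04
  1.16332445e+00 -7.94443413e-01] {'tx': -0.0002, 'ty': 0.2002, 'tz': -0.1196, 'ax': -1.3714, 'ay': 0.0005, 'az': -0.0003}
```

Emit:
arm_command([
  {"grip":-0.26,"tx":0,"ty":0.04,"tz":-0.024,"ax":-0.2,"ay":0,"az":0},
  {"grip":-0.26,"tx":0,"ty":0.08,"tz":-0.048,"ax":-0.4,"ay":0,"az":0},
  {"grip":-0.26,"tx":0,"ty":0.12,"tz":-0.072,"ax":-0.6,"ay":0,"az":0},
  {"grip":-0.26,"tx":0,"ty":0.16,"tz":-0.096,"ax":-0.8,"ay":0,"az":0},
  {"grip":-0.26,"tx":0,"ty":0.2,"tz":-0.12,"ax":-1,"ay":0,"az":0},
  {"grip":-0.26,"tx":0,"ty":0.2,"tz":-0.12,"ax":-1,"ay":0,"az":0},
], newtons=30)

```text
clock: 3.45
position: [0.6918, -0.0354, 0.2689]
eef_rot: [-2.65, 1.571, -3.129]
contact_force: [0.1, 1.0, -0.7]
opening: 0.0598
```

```bash
python3 - <<'E'
from h import *
s=sense(); print(s["clock"],s["position"],s["q"],inc([*tote(.0275,.04),.21],YAW))
E
```

```text
3.45 [ 0.69183226 -0.03535621  0.26892304] [-1.46323045e-01  5.50519522e-01  1.30291285e+00 -3.15393436e-05
  1.28834939e+00 -1.23823096e+00] {'tx': 0.0589, 'ty': -0.001, 'tz': -0.0002, 'ax': -0.3704, 'ay': -0.0002, 'az': 0.0001}
```

Turn in place first, then check with the wrist camera.

Emit:
arm_command([
  {"grip":-0.26,"tx":0.01,"ty":-0.001,"tz":0,"ax":-0.2,"ay":0,"az":0},
  {"grip":-0.26,"tx":0.02,"ty":-0.001,"tz":0,"ax":-0.37,"ay":0,"az":0},
  {"grip":-0.26,"tx":0.02,"ty":-0.001,"tz":0,"ax":-0.37,"ay":0,"az":0},
  {"grip":-0.26,"tx":0.02,"ty":-0.001,"tz":0,"ax":-0.37,"ay":0,"az":0},
])

```text
clock: 3.95
position: [0.6912, -0.0375, 0.2495]
eef_rot: [-0.49, 1.57, -0.683]
contact_force: [0.1, 0.1, 0.4]
opening: 0.06
```

```bash
python3 - <<'E'
from h import *
s=sense(); p=read_camera("wrist"); save(p,"w1.png",k=1.5); P=cloud(p,s)
m=(P[...,2]>.160)&(P[...,2]<.185)&(P[...,0]>.55)&(P[...,0]<.8)&(abs(P[...,1])<.25)
n,L=cv2.connectedComponents(m.astype(np.uint8))
for i in range(1,n):
    q=P[L==i]
    if len(q)>20: v,u=np.where(L==i); print(len(q),u.mean(),v.mean(),((q.min(0)+q.max(0))/2).round(4),q.mean(0).round(4))
print(s["position"],inc([*tote(.0275,.04),.15],YAW,s))
E
```

```text
331 201.17220543806647 72.80060422960725 [ 0.5831 -0.0587  0.1662] [ 0.5837 -0.0582  0.1696]
781 135.955185659411 191.3943661971831 [ 0.6712 -0.1413  0.1687] [ 0.6702 -0.1393  0.1727]
717 168.52301255230125 191.3570432357043 [ 0.6769 -0.1118  0.1686] [ 0.6757 -0.1103  0.1732]
230 233.84347826086957 191.0608695652174 [ 0.6879 -0.0532  0.1687] [ 0.6866 -0.0525  0.173 ]
231 266.3073593073593 190.88311688311688 [ 0.6933 -0.0238  0.1686] [ 0.692  -0.0238  0.173 ]
[ 0.691201   -0.03750682  0.24948923] {'tx': 0.0995, 'ty': 0.0014, 'tz': -0.0003, 'ax': -0.0071, 'ay': 0.0004, 'az': 0.0002}
```

View pics/w1.png

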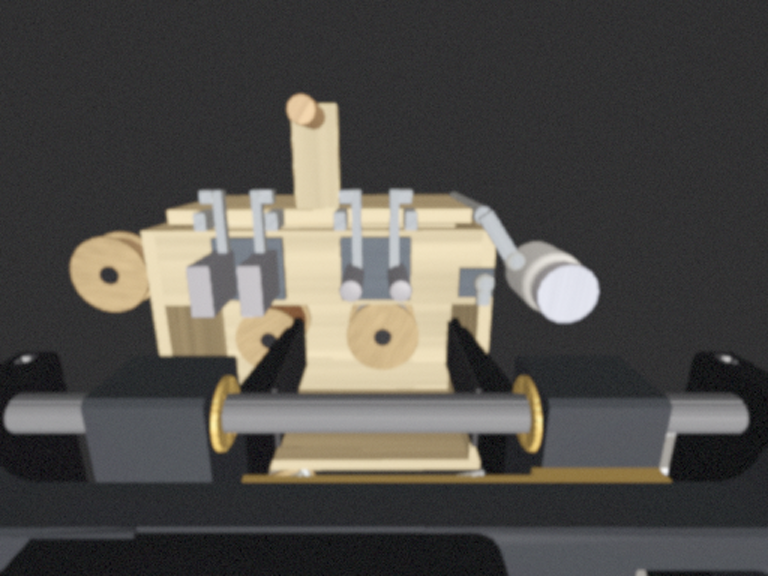

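The wrist view shows the round pegs at (351,290)/(400,290), the bars to their left, and the post at (302,110). These agree with the first estimates within 2 mm. Next I descend on the round catch and squeeze.

Emit:
arm_command([
  {"grip":-0.26,"tx":0.04,"ty":0,"tz":0,"ax":0,"ay":0,"az":0},
  {"grip":-0.26,"tx":0.07,"ty":0,"tz":0,"ax":0,"ay":0,"az":0},
  {"grip":-0.26,"tx":0.085,"ty":0,"tz":0,"ax":0,"ay":0,"az":0},
  {"grip":-0.26,"tx":0.098,"ty":0,"tz":0,"ax":0,"ay":0,"az":0},
  {"grip":-0.26,"tx":0.098,"ty":0,"tz":0,"ax":0,"ay":0,"az":0},
  {"grip":1,"tx":0.098,"ty":0,"tz":0,"ax":0,"ay":0,"az":0},
  {"grip":1,"tx":0.098,"ty":0,"tz":0,"ax":0,"ay":0,"az":0},
  {"grip":1,"tx":0.098,"ty":0,"tz":0,"ax":0,"ay":0,"az":0},
  {"grip":1,"tx":0.098,"ty":0,"tz":0,"ax":0,"ay":0,"az":0},
  {"grip":1,"tx":0.098,"ty":0,"tz":0,"ax":0,"ay":0,"az":0},
  {"grip":1,"tx":0.098,"ty":0,"tz":0,"ax":0,"ay":0,"az":0},
  {"grip":1,"tx":0.098,"ty":0,"tz":0,"ax":0,"ay":0,"az":0},
], newtons=30)

```text
clock: 5.5
position: [0.6919, -0.0379, 0.1527]
eef_rot: [-0.25, 1.568, -0.443]
contact_force: [-0.8, -5.2, 7.6]
opening: 0.0268
```

Emit:
arm_command([
  {"grip":1,"tx":0,"ty":0,"tz":0,"ax":0,"ay":0,"az":0},
  {"grip":1,"tx":0,"ty":0,"tz":0,"ax":0,"ay":0,"az":0},
])

```text
clock: 5.75
position: [0.6919, -0.0379, 0.1528]
eef_rot: [-0.27, 1.568, -0.463]
contact_force: [-0.7, -3.0, 2.2]
opening: 0.027
```

```bash
python3 - <<'E'
from h import *
s=sense(); print(s["opening"],s["contact_force"],s["position"]); p=read_camera("wrist"); save(p,"w2.png",(60,60,360,384),2)
E
```

```text
0.02700686903818196 [-0.72050438 -2.96580449  2.2307082 ] [ 0.6918722  -0.03794136  0.15278927]
```

View pics/w2.png

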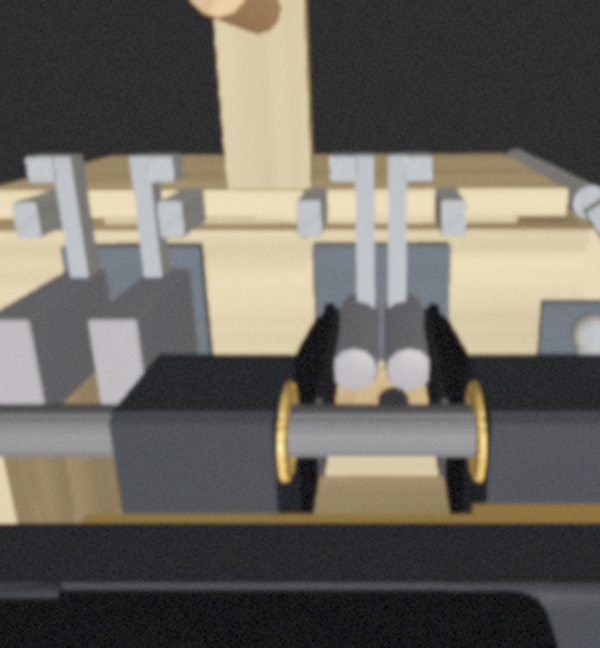

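The two pegs are together ((355,370)/(408,370) in the crop) and both hooks have cleared their ears. Next: release, lift, shift 90 mm to the bars.

Emit:
arm_command([
  {"grip":-0.26,"tx":0,"ty":0,"tz":0,"ax":0,"ay":0,"az":0},
  {"grip":-0.26,"tx":0,"ty":0,"tz":0,"ax":0,"ay":0,"az":0},
  {"grip":-0.26,"tx":0,"ty":0,"tz":0,"ax":0,"ay":0,"az":0},
  {"grip":-0.26,"tx":-0.03,"ty":0,"tz":0,"ax":0,"ay":0,"az":0},
  {"grip":-0.26,"tx":-0.06,"ty":0,"tz":0,"ax":0,"ay":0,"az":0},
  {"grip":-0.26,"tx":-0.06,"ty":0,"tz":0,"ax":0,"ay":0,"az":0},
  {"grip":-0.26,"tx":-0.06,"ty":-0.03,"tz":0,"ax":0,"ay":0,"az":0},
  {"grip":-0.26,"tx":-0.06,"ty":-0.06,"tz":0,"ax":0,"ay":0,"az":0},
  {"grip":-0.26,"tx":-0.06,"ty":-0.09,"tz":0,"ax":0,"ay":0,"az":0},
  {"grip":-0.26,"tx":-0.06,"ty":-0.09,"tz":0,"ax":0,"ay":0,"az":0},
  {"grip":-0.26,"tx":-0.06,"ty":-0.09,"tz":0,"ax":0,"ay":0,"az":0},
])

```text
clock: 7.18
position: [0.6743, -0.1256, 0.2121]
eef_rot: [-0.257, 1.569, -0.449]
contact_force: [0.5, -0.6, 0.4]
opening: 0.06
```

```bash
python3 - <<'E'
from h import *
s=sense(); print(s["position"],s["contact_force"],inc([*tote(.0275,-.05),.15],YAW,s))
E
```

```text
[ 0.67434775 -0.1256361   0.21210904] [ 0.54587409 -0.60885263  0.43803397] {'tx': 0.0621, 'ty': 0.0011, 'tz': -0.0003, 'ax': -0.0061, 'ay': 0.0022, 'az': 0.0006}
```

Emit:
arm_command([
  {"grip":-0.26,"tx":0.03,"ty":0,"tz":0,"ax":0,"ay":0,"az":0},
  {"grip":-0.26,"tx":0.05,"ty":0,"tz":0,"ax":0,"ay":0,"az":0},
  {"grip":-0.26,"tx":0.06,"ty":0,"tz":0,"ax":0,"ay":0,"az":0},
  {"grip":-0.26,"tx":0.06,"ty":0,"tz":0,"ax":0,"ay":0,"az":0},
  {"grip":1,"tx":0.06,"ty":0,"tz":0,"ax":0,"ay":0,"az":0},
  {"grip":1,"tx":0.06,"ty":0,"tz":0,"ax":0,"ay":0,"az":0},
  {"grip":1,"tx":0.06,"ty":0,"tz":0,"ax":0,"ay":0,"az":0},
  {"grip":1,"tx":0.06,"ty":0,"tz":0,"ax":0,"ay":0,"az":0},
  {"grip":1,"tx":0.06,"ty":0,"tz":0,"ax":0,"ay":0,"az":0},
  {"grip":1,"tx":0.06,"ty":0,"tz":0,"ax":0,"ay":0,"az":0},
  {"grip":1,"tx":0.06,"ty":0,"tz":0,"ax":0,"ay":0,"az":0},
  {"grip":1,"tx":0.06,"ty":0,"tz":0,"ax":0,"ay":0,"az":0},
], newtons=30)

```text
clock: 8.68
position: [0.6749, -0.1263, 0.1532]
eef_rot: [-0.298, 1.567, -0.491]
contact_force: [0.0, -5.1, 6.7]
opening: 0.0281
```

```bash
python3 - <<'E'
from h import *
p=read_camera("wrist"); save(p,"w3.png",(120,60,420,384),2)
E
```

```text
(no output)
```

View pics/w3.png

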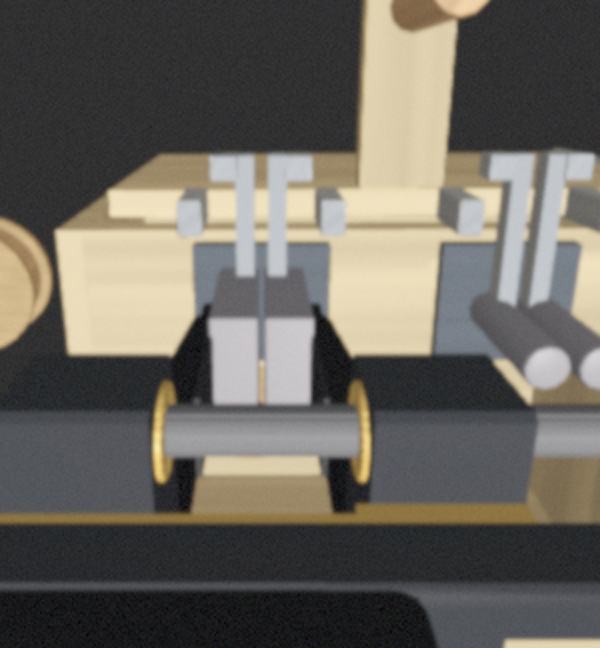

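The bars at (235,360)/(290,360) are together, their hooks clear, and the round pegs stay squeezed. Next: release, lift, and go above the post.

Emit:
arm_command([
  {"grip":-0.26,"tx":0,"ty":0,"tz":0,"ax":0,"ay":0,"az":0},
  {"grip":-0.26,"tx":0,"ty":0,"tz":0,"ax":0,"ay":0,"az":0},
  {"grip":-0.26,"tx":0,"ty":0,"tz":0,"ax":0,"ay":0,"az":0},
  {"grip":-0.26,"tx":-0.03,"ty":0,"tz":0,"ax":0,"ay":0,"az":0},
  {"grip":-0.26,"tx":-0.055,"ty":0,"tz":0,"ax":0,"ay":0,"az":0},
  {"grip":-0.26,"tx":-0.055,"ty":0,"tz":0,"ax":0,"ay":0,"az":0},
  {"grip":-0.26,"tx":-0.055,"ty":0.017,"tz":-0.035,"ax":0,"ay":0,"az":0},
  {"grip":-0.26,"tx":-0.055,"ty":0.034,"tz":-0.07,"ax":0,"ay":0,"az":0},
  {"grip":-0.26,"tx":-0.055,"ty":0.05,"tz":-0.102,"ax":0,"ay":0,"az":0},
  {"grip":-0.26,"tx":-0.055,"ty":0.05,"tz":-0.102,"ax":0,"ay":0,"az":0},
  {"grip":-0.26,"tx":-0.055,"ty":0.05,"tz":-0.102,"ax":0,"ay":0,"az":0},
])

```text
clock: 10.1
position: [0.5847, -0.0578, 0.2073]
eef_rot: [-0.318, 1.567, -0.511]
contact_force: [-0.4, -0.3, 1.1]
opening: 0.0596
```

```bash
python3 - <<'E'
from h import *
s=sense(); print(s["position"],s["contact_force"],inc([.5833,-.057,.138],YAW,s))
p=read_camera("top"); P=cloud(p)
m=(P[...,2]>.160)&(P[...,2]<.18)&(P[...,0]>.55)&(P[...,0]<.8)&(abs(P[...,1])<.25)
n,L=cv2.connectedComponents(m.astype(np.uint8))
for i in range(1,n): print((L==i).sum(),P[L==i].mean(0).round(4))
E
```

```text
[ 0.58467406 -0.05783951  0.20734181] [-0.42214025 -0.3133436   1.06483435] {'tx': 0.0693, 'ty': 0.0006, 'tz': -0.0018, 'ax': -0.0061, 'ay': 0.0049, 'az': 0.0016}
1 [ 0.6865 -0.0305  0.1734]
```

Emit:
arm_command([
  {"grip":-0.26,"tx":0.04,"ty":0,"tz":-0.002,"ax":0,"ay":0.005,"az":0},
  {"grip":-0.26,"tx":0.06,"ty":0,"tz":-0.002,"ax":0,"ay":0.005,"az":0},
  {"grip":-0.26,"tx":0.069,"ty":0,"tz":-0.002,"ax":0,"ay":0.005,"az":0},
  {"grip":-0.26,"tx":0.069,"ty":0,"tz":-0.002,"ax":0,"ay":0.005,"az":0},
  {"grip":1,"tx":0.069,"ty":0,"tz":-0.002,"ax":0,"ay":0.005,"az":0},
  {"grip":1,"tx":0.069,"ty":0,"tz":-0.002,"ax":0,"ay":0.005,"az":0},
  {"grip":1,"tx":0.069,"ty":0,"tz":-0.002,"ax":0,"ay":0.005,"az":0},
  {"grip":1,"tx":0.069,"ty":0,"tz":-0.002,"ax":0,"ay":0.005,"az":0},
  {"grip":1,"tx":0.069,"ty":0,"tz":-0.002,"ax":0,"ay":0.005,"az":0},
  {"grip":1,"tx":0.069,"ty":0,"tz":-0.002,"ax":0,"ay":0.005,"az":0},
], newtons=40)

```text
clock: 11.4
position: [0.583, -0.0579, 0.1384]
eef_rot: [-1.704, 1.569, -1.897]
contact_force: [-0.8, -1.7, 1.3]
opening: 0.0154
```

```bash
python3 - <<'E'
from h import *
s=sense(); print(s["position"],s["q"],s["contact_force"],s["opening"])
# arc rows relative to the present pose, first 40 degrees, gate angle th
p0=s["position"]-np.r_[post(0),0]+0
for a in np.arange(.05,.81,.05): print(round(a,2),[inc([*(post(a)+p0[:2]),s["position"][2]],YAW-a,s)[k] for k in("tx","ty","tz","ax")])
E
```

```text
[ 0.58303274 -0.05793953  0.13836737] [-0.2110874   0.52250666  1.73868095 -0.00188206  0.88057351 -1.58752478] [-0.8260323  -1.73384932  1.25219271] 0.015367331751537797
0.05 [-0.0, 0.0034, -0.0057, 0.0571]
0.1 [-0.0, 0.007, -0.0112, 0.1208]
0.15 [-0.0, 0.0109, -0.0165, 0.1844]
0.2 [-0.0, 0.0151, -0.0216, 0.2481]
0.25 [-0.0, 0.0195, -0.0265, 0.3117]
0.3 [-0.0, 0.0242, -0.0312, 0.3754]
0.35 [-0.0, 0.0291, -0.0356, 0.4391]
0.4 [-0.0, 0.0342, -0.0398, 0.5027]
0.45 [-0.0, 0.0395, -0.0438, 0.5664]
0.5 [-0.0001, 0.045, -0.0474, 0.63]
0.55 [-0.0001, 0.0507, -0.0508, 0.6937]
0.6 [-0.0001, 0.0565, -0.0539, 0.7574]
0.65 [-0.0001, 0.0625, -0.0567, 0.821]
0.7 [-0.0001, 0.0686, -0.0592, 0.8847]
0.75 [-0.0001, 0.0748, -0.0613, 0.9484]
0.8 [-0.0001, 0.0812, -0.0632, 1.012]
```

Emit:
arm_command([
  {"grip":1,"tx":0,"ty":0.0017,"tz":-0.0029,"ax":0.03,"ay":0,"az":0},
  {"grip":1,"tx":0,"ty":0.0034,"tz":-0.0057,"ax":0.06,"ay":0,"az":0},
  {"grip":1,"tx":0,"ty":0.0052,"tz":-0.0085,"ax":0.09,"ay":0,"az":0},
  {"grip":1,"tx":0,"ty":0.007,"tz":-0.0112,"ax":0.12,"ay":0,"az":0},
  {"grip":1,"tx":0,"ty":0.009,"tz":-0.0139,"ax":0.15,"ay":0,"az":0},
  {"grip":1,"tx":0,"ty":0.0109,"tz":-0.0165,"ax":0.184,"ay":0,"az":0},
  {"grip":1,"tx":0,"ty":0.013,"tz":-0.019,"ax":0.216,"ay":0,"az":0},
  {"grip":1,"tx":0,"ty":0.0151,"tz":-0.0216,"ax":0.248,"ay":0,"az":0},
  {"grip":1,"tx":0,"ty":0.0173,"tz":-0.024,"ax":0.28,"ay":0,"az":0},
  {"grip":1,"tx":0,"ty":0.0195,"tz":-0.0265,"ax":0.312,"ay":0,"az":0},
  {"grip":1,"tx":0,"ty":0.0218,"tz":-0.0289,"ax":0.344,"ay":0,"az":0},
  {"grip":1,"tx":0,"ty":0.0242,"tz":-0.0312,"ax":0.375,"ay":0,"az":0},
])

```text
clock: 12.9
position: [0.5571, -0.028, 0.1384]
eef_rot: [-1.105, 1.569, -1.594]
contact_force: [4.4, -1.3, -1.5]
opening: 0.0152
```

```bash
python3 - <<'E'
from h import *
s=sense(); print(s["position"],s["contact_force"],s["opening"],s["q"])
off=np.array([.5830,-.0579])-post(0)
th=np.arctan2(*(s["position"][:2]-off-tote(-.01,.115))[::-1])
print("gate",(YAW+np.arctan2(-.115,-.065)-th))
p=read_camera("side"); save(p,"s3.png",(240,140,400,290),4)
for a in np.arange(.35,1.21,.05): print(round(a,2),[inc([*(post(a)+off),s["position"][2]],YAW-a,s)[k] for k in("tx","ty","tz","ax")])
E
```

```text
[ 0.55711072 -0.0280105   0.13835209] [ 4.38886766 -1.26695427 -1.49666783] 0.015191859487543388 [-0.16796883  0.48762598  1.80845803 -0.0018606   0.84530651 -1.24816354]
gate 0.300663173891103
0.35 [-0.0, 0.0032, -0.0057, 0.0619]
0.4 [-0.0, 0.0069, -0.0112, 0.1256]
0.45 [-0.0, 0.0108, -0.0165, 0.1892]
0.5 [-0.0, 0.015, -0.0216, 0.2529]
0.55 [-0.0, 0.0194, -0.0265, 0.3166]
0.6 [-0.0, 0.0241, -0.0311, 0.3802]
0.65 [-0.0001, 0.029, -0.0355, 0.4439]
0.7 [-0.0001, 0.0341, -0.0397, 0.5076]
0.75 [-0.0001, 0.0395, -0.0436, 0.5712]
0.8 [-0.0001, 0.045, -0.0472, 0.6349]
0.85 [-0.0001, 0.0507, -0.0506, 0.6985]
0.9 [-0.0001, 0.0565, -0.0537, 0.7622]
0.95 [-0.0001, 0.0625, -0.0564, 0.8259]
1.0 [-0.0001, 0.0686, -0.0589, 0.8895]
1.05 [-0.0001, 0.0749, -0.0611, 0.9532]
1.1 [-0.0001, 0.0812, -0.0629, 1.0169]
1.15 [-0.0002, 0.0877, -0.0644, 1.0805]
1.2 [-0.0002, 0.0942, -0.0656, 1.1442]
```

View pics/s3.png

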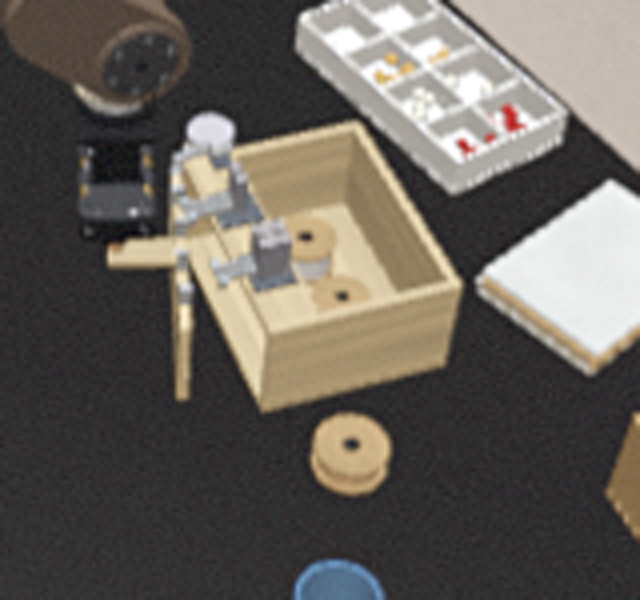

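The gate panel (180,300) now stands about 0.3 rad off the tote's front, with the gripper at (115,190) holding the post. I continue along the same arc.

Emit:
arm_command([
  {"grip":1,"tx":0,"ty":0.0032,"tz":-0.0057,"ax":0.062,"ay":0,"az":0},
  {"grip":1,"tx":0,"ty":0.005,"tz":-0.0085,"ax":0.094,"ay":0,"az":0},
  {"grip":1,"tx":0,"ty":0.0069,"tz":-0.0112,"ax":0.126,"ay":0,"az":0},
  {"grip":1,"tx":0,"ty":0.0088,"tz":-0.0139,"ax":0.157,"ay":0,"az":0},
  {"grip":1,"tx":0,"ty":0.0108,"tz":-0.0165,"ax":0.189,"ay":0,"az":0},
  {"grip":1,"tx":0,"ty":0.0129,"tz":-0.0191,"ax":0.221,"ay":0,"az":0},
  {"grip":1,"tx":0,"ty":0.015,"tz":-0.0216,"ax":0.253,"ay":0,"az":0},
  {"grip":1,"tx":0,"ty":0.0172,"tz":-0.0241,"ax":0.285,"ay":0,"az":0},
  {"grip":1,"tx":0,"ty":0.0194,"tz":-0.0265,"ax":0.317,"ay":0,"az":0},
  {"grip":1,"tx":0,"ty":0.0217,"tz":-0.0288,"ax":0.348,"ay":0,"az":0},
  {"grip":1,"tx":0,"ty":0.0241,"tz":-0.0311,"ax":0.38,"ay":0,"az":0},
  {"grip":1,"tx":0,"ty":0.0265,"tz":-0.0333,"ax":0.412,"ay":0,"az":0},
  {"grip":1,"tx":0,"ty":0.029,"tz":-0.0355,"ax":0.444,"ay":0,"az":0},
  {"grip":1,"tx":0,"ty":0.0315,"tz":-0.0376,"ax":0.476,"ay":0,"az":0},
  {"grip":1,"tx":0,"ty":0.0341,"tz":-0.0397,"ax":0.508,"ay":0,"az":0},
  {"grip":1,"tx":0,"ty":0.0368,"tz":-0.0417,"ax":0.539,"ay":0,"az":0},
  {"grip":1,"tx":0,"ty":0.0395,"tz":-0.0436,"ax":0.571,"ay":0,"az":0},
  {"grip":1,"tx":0,"ty":0.0422,"tz":-0.0455,"ax":0.603,"ay":0,"az":0},
  {"grip":1,"tx":0,"ty":0.045,"tz":-0.0472,"ax":0.635,"ay":0,"az":0},
])

```text
clock: 15.32
position: [0.5368, 0.0345, 0.1383]
eef_rot: [-0.028, 1.569, -1.019]
contact_force: [6.9, 0.3, -5.0]
opening: 0.0153
```

```bash
cat >> h.py <<'E'
off=np.array([.5830,-.0579])-post(0)
def swing(a0,a1,st=.05):
    s=sense(); print(s["clock"],s["position"],s["contact_force"],s["opening"],s["q"][[0,5]])
    th=np.arctan2(*(s["position"][:2]-off-tote(-.01,.115))[::-1])
    print("gate",(YAW+np.arctan2(-.115,-.065)-th+1)%(2*np.pi)-1)
    for a in np.arange(a0,a1,st): print(round(a,3),[inc([*(post(a)+off),.1384],YAW-a,s)[k] for k in("tx","ty","tz","ax")])
E
python3 -c "
from h import *
swing(.85,1.58,.04)"
```

```text
15.325 [0.53684845 0.03447059 0.13833346] [ 6.93534644  0.33921949 -4.99287779] 0.01528245754366836 [-0.05812963 -0.63758467]
gate 0.8041366506305843
0.85 [-0.0001, 0.0028, -0.0054, 0.0607]
0.89 [-0.0001, 0.0057, -0.0098, 0.1116]
0.93 [-0.0001, 0.0088, -0.0141, 0.1626]
0.97 [-0.0001, 0.0121, -0.0182, 0.2135]
1.01 [-0.0001, 0.0155, -0.0223, 0.2644]
1.05 [-0.0001, 0.019, -0.0262, 0.3154]
1.09 [-0.0001, 0.0228, -0.0299, 0.3663]
1.13 [-0.0001, 0.0266, -0.0335, 0.4172]
1.17 [-0.0001, 0.0306, -0.0369, 0.4681]
1.21 [-0.0001, 0.0348, -0.0402, 0.5191]
1.25 [-0.0001, 0.0391, -0.0433, 0.57]
1.29 [-0.0001, 0.0435, -0.0463, 0.6209]
1.33 [-0.0001, 0.048, -0.049, 0.6719]
1.37 [-0.0001, 0.0526, -0.0516, 0.7228]
1.41 [-0.0001, 0.0573, -0.054, 0.7737]
1.45 [-0.0001, 0.0621, -0.0562, 0.8247]
1.49 [-0.0001, 0.067, -0.0582, 0.8756]
1.53 [-0.0001, 0.072, -0.06, 0.9265]
1.57 [-0.0002, 0.077, -0.0616, 0.9774]
```

Emit:
arm_command([
  {"grip":1,"tx":0,"ty":0.0028,"tz":-0.0054,"ax":0.061,"ay":0,"az":0},
  {"grip":1,"tx":0,"ty":0.0057,"tz":-0.0098,"ax":0.112,"ay":0,"az":0},
  {"grip":1,"tx":0,"ty":0.0088,"tz":-0.0141,"ax":0.163,"ay":0,"az":0},
  {"grip":1,"tx":0,"ty":0.0121,"tz":-0.0182,"ax":0.214,"ay":0,"az":0},
  {"grip":1,"tx":0,"ty":0.0155,"tz":-0.0223,"ax":0.264,"ay":0,"az":0},
  {"grip":1,"tx":0,"ty":0.019,"tz":-0.0262,"ax":0.315,"ay":0,"az":0},
  {"grip":1,"tx":0,"ty":0.0228,"tz":-0.0299,"ax":0.366,"ay":0,"az":0},
  {"grip":1,"tx":0,"ty":0.0266,"tz":-0.0335,"ax":0.417,"ay":0,"az":0},
  {"grip":1,"tx":0,"ty":0.0306,"tz":-0.0369,"ax":0.468,"ay":0,"az":0},
  {"grip":1,"tx":0,"ty":0.0348,"tz":-0.0402,"ax":0.519,"ay":0,"az":0},
  {"grip":1,"tx":0,"ty":0.0391,"tz":-0.0433,"ax":0.57,"ay":0,"az":0},
  {"grip":1,"tx":0,"ty":0.0435,"tz":-0.0463,"ax":0.621,"ay":0,"az":0},
  {"grip":1,"tx":0,"ty":0.048,"tz":-0.049,"ax":0.672,"ay":0,"az":0},
  {"grip":1,"tx":0,"ty":0.0526,"tz":-0.0516,"ax":0.723,"ay":0,"az":0},
  {"grip":1,"tx":0,"ty":0.0573,"tz":-0.054,"ax":0.774,"ay":0,"az":0},
  {"grip":1,"tx":0,"ty":0.0621,"tz":-0.0562,"ax":0.825,"ay":0,"az":0},
  {"grip":1,"tx":0,"ty":0.067,"tz":-0.0582,"ax":0.876,"ay":0,"az":0},
  {"grip":1,"tx":0,"ty":0.0708,"tz":-0.0596,"ax":0.914,"ay":0,"az":0},
  {"grip":1,"tx":0,"ty":0.0708,"tz":-0.0596,"ax":0.914,"ay":0,"az":0},
  {"grip":1,"tx":0,"ty":0.0708,"tz":-0.0596,"ax":0.914,"ay":0,"az":0},
])

```text
clock: 17.82
position: [0.5635, 0.1225, 0.1383]
eef_rot: [0.467, 1.568, -1.241]
contact_force: [3.9, -5.5, -0.0]
opening: 0.0158
```

```bash
python3 - <<'E'
from h import *
swing(1.5,1.58,.02)
p=read_camera("side"); save(p,"s4.png",(240,140,400,290),4); P=cloud(p)
r=find_in(p,"gate_leaf"); print([(x["p"],x["rect"]) for x in r[:2]])
# panel upper edge points: outside the tote front, at z ~.12
H=tote(-.01,.115); q=(P-np.r_[H,0])@np.array([[C,-S,0],[S,C,0],[0,0,1]])
m=(q[...,2]>.03)&(q[...,2]<.125)&(q[...,0]<-.03)&(q[...,0]>-.25)&(abs(q[...,1])<.015)
if m.sum()>20: k=np.polyfit(q[m][:,0],q[m][:,1],1); print(m.sum(),"angle",np.pi/2+np.arctan(-k[0])*1, q[m].min(0),q[m].max(0),k)
E
```

```text
17.825 [0.56345113 0.12250374 0.13834751] [ 3.87850528 -5.48283419 -0.01008953] 0.015820285189035232 [0.10065343 0.23997467]
gate 1.5173501161919614
1.5 [-0.0001, -0.0015, 0.0018, -0.0256]
1.52 [-0.0001, -0.0002, -0.0005, -0.0002]
1.54 [-0.0001, 0.0011, -0.0028, 0.0253]
1.56 [-0.0001, 0.0025, -0.0051, 0.0507]
1.58 [-0.0001, 0.0039, -0.0073, 0.0762]
[(0.63, [264.4, 190.4, 57.5, 44.7]), (0.58, [318.8, 203.3, 15.0, 13.8])]
512 angle 1.5380426388115953 [-0.21943905 -0.01498458  0.03017352] [-0.03016321  0.01218694  0.12499826] [ 0.03276541 -0.00616255]
```

View pics/s4.png

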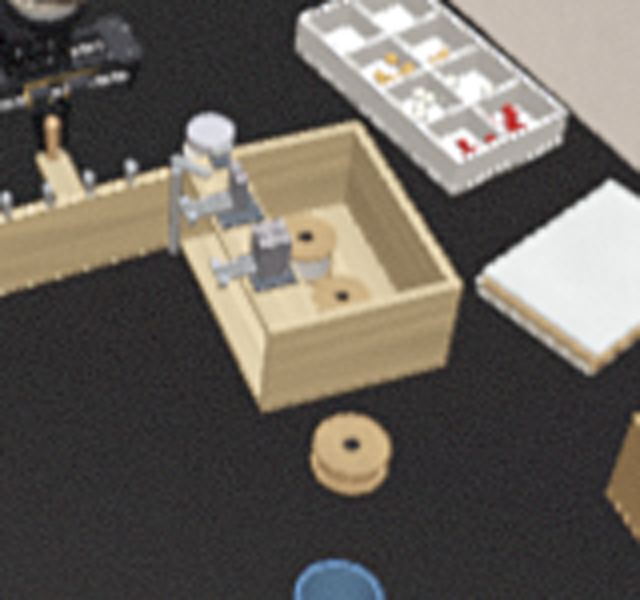

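The gate (80,220) stands square to the front and the fingers hold the post at (52,135). I add a small nudge and let it settle.

Emit:
arm_command([
  {"grip":1,"tx":0,"ty":0.0015,"tz":-0.0035,"ax":0.03,"ay":0,"az":0},
  {"grip":1,"tx":0,"ty":0.0015,"tz":-0.0035,"ax":0.03,"ay":0,"az":0},
  {"grip":1,"tx":0,"ty":0.0015,"tz":-0.0035,"ax":0.03,"ay":0,"az":0},
  {"grip":1,"tx":0,"ty":0.0015,"tz":-0.0035,"ax":0.03,"ay":0,"az":0},
  {"grip":1,"tx":0,"ty":0.0015,"tz":-0.0035,"ax":0.03,"ay":0,"az":0},
  {"grip":1,"tx":0,"ty":0.0015,"tz":-0.0035,"ax":0.03,"ay":0,"az":0},
])

```text
clock: 18.68
position: [0.5654, 0.125, 0.1383]
eef_rot: [0.336, 1.567, -1.396]
contact_force: [4.6, -5.2, -1.3]
opening: 0.0153
```

```bash
python3 - <<'E'
from h import *
swing(1.56,1.57)
p=read_camera("side"); P=cloud(p)
for l in("jar","reel_c","cup","glue"):
    for r in outline_of(p,l)[:1]: print(l,np.nanmedian(P[r["region"]],0).round(3))
s=sense(); print(s["contact_force"],s["opening"],s["position"])
if s["opening"]>.013 and np.linalg.norm(s["contact_force"])<25: print(finish_job())
E
```

```text
18.675 [0.56542544 0.12501568 0.13833871] [ 4.5823213  -5.19337451 -1.25338845] 0.015309716498742432 [0.10519994 0.2691598 ]
gate 1.5416174950861459
1.56 [-0.0001, 0.0008, -0.0023, 0.0206]
reel_c [ 0.667 -0.294  0.031]
cup [ 0.543 -0.449  0.061]
glue [ 0.363 -0.504  0.093]
[ 4.47079977 -4.7245986  -0.93894948] 0.015249184351509765 [0.56540707 0.12501707 0.13832832]
the job is handed in; nothing more can be done
None
```

I squeezed the round-peg catch fully together first, then the bar catch. I then gripped the post, swung the gate past its stiff point and handed the job in at about 19 s while still holding it wide open.

- **Catches:** the wrist pictures showed both pairs of grips together with their hooks clear of the ears. The round pegs were still squeezed when the bars were done. The opening read 27–28 mm rather than the stated 30 mm, which I put down to the fingers flexing.
- **Gate:** the last arm reading put it at about 1.54 rad. A depth fit on the panel just before the final nudge also gave about 1.54, when the arm reading was 1.52.
- **Hold:** the post is in the grip at 15 mm opening (it is 16 mm across), with about 7 N at the wrist.
- **Bystanders:** the table reel, cup and glue measured within 2 mm of where they started. The jar was not found in the last network check, but it and the reels in the tote looked in place in the side picture taken just before. I did not re-check the wreath; the arm did not go near it.

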